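# Tap the lifting handle into a tube block and carry the block into the dry-bath heater

## Robot

A 6-joint arm with a two-finger parallel gripper is mounted at the origin on the work surface; the furniture and walls round the work are solid. World frame = base frame: x ahead of the robot, y to its left, z up, the work surface at z = 0. Lengths are in m, angles in rad, forces in N, time in s.
With the tool pointing down it reaches from about 0.225 to 0.725 m from the base axis. Payload 3.1 kg.
Tool frame: the origin (TCP) lies on the centre line of the jaws, within the pads' length; the fingertips stand 14 mm ahead of it and the grasp point (between the pads) lies 5 mm behind it (tips_ahead is the distance from the TCP to the fingertips, in m); z points along the fingers, y is the line along which they close (so a half turn about z gives the same grasp; the last joint's range is limited). The gripper opens to 85 mm and grips with 20 to 120 N. Pads are 22 mm wide; open, the fingers measure 114 mm over their backs; the gripper's body (76 mm by 85 mm) begins 54 mm behind the grasp point. The pads swing forward as they close: fully open they stand 13 mm farther back than shut.
Start: joints at [1.075, 0.048, 0.099, 1.622, 0, 1.443], TCP at [0.189, 0.49, 0.245] pointing down, gripper open.
Joint ranges: [-2.91, 2.91], [-0.99, 1.94], [-1.21, 1.42], [-2.12, 2.29], [-1.49, 1.47], [-3.14, 3.14]. Speed limits (rad/s): [2.79, 2.79, 3.14, 3.14, 3.14, 3.14].

## Interface

Orientations are given as [roll, pitch, yaw] about the fixed x, y, z axes, in that order (R = Rz(yaw) Ry(pitch) Rx(roll)).
In Python, from bench import * gives the robot as it stands.
- The arm moves only by the tool carry_out, never from a script. Its argument "steps" is a list of rows, each an object with "travel": the shift along the tool's x, y, z in cm, a list of three; "delta_rot": the turn, a rotation vector about the tool's x, y, z in degrees, a list of three; "claw": the closure in counts, from 0 (fully open) to 255 (shut). A call has 1 to 12 rows; each row shifts and turns the commanded pose from where the row before left it, along the tool's axes as they then stand; what a row does not reach is not made up. A row lasts 1/10 s, in which the tool goes at most 50 mm and 8.59 degrees, less where a joint would pass 70% of its speed; a pose out of reach is approached as far as the arm can. A call with a gripper value outside its range is refused whole. The fingers move at their own pace and stop on an object; the grip force is fixed at half the most. Time passes only in rows, so rows that do not move let the fingers close. It gives the time, the measured TCP pose, the force, the opening and the grip force at its end, in the units of the state.
- get_state(): the state, without advancing time (a new reading comes with each control period).
- snapshot(name): name is "scene" or "top" or "wrist"; returns (picture, depth): 384x512x3 uint8, blue, green, red; 384x512 float32, m along the optical axis (not along the pixel's ray), 0 where there is no reading.
- camera_params(name): a dict with "fx", "fy", "cx", "cy" (pixels), "R" (3x3) and "t" (3): a world point X has camera coordinates R X + t; the wrist camera has in their place "tool_from_camera" (4x4, takes a point from camera to tool coordinates, whose origin is the TCP and whose axes are the flange's). Camera axes: x right, y down, z forward; pixel columns grow to the right and rows downward; lengths in m; the calibration is good to about 2 mm. A picture is of the moment at which its call begins: read the wrist's pose just before it. camera_params takes no time and is no camera call.
- job_done(): hands the job in; it is judged then, once.
Trained networks look in the newest picture that a camera, given by its name, has taken for a name from the list of things; names that differ only in an ending like _2 or _b are one class to them, and where a whole thing is asked for, a point or a joint stands for the part that bears it (a point fixed in the world has none). Each returns a list of dicts, best first, with "conf" (0 to 1); they miss things now and then, are a little off and sometimes report something else, mostly with a low value. They report only what shows in the picture. A call takes as long as a camera call. They do not tell look-alikes from the thing itself.
- recognise(thing, camera): "position" ([x, y, z] in m, in the coordinates of the camera as it stood for that picture, good to about 4 mm: the middle of the surface that is visible of it).
- masks_of(thing, camera): "pixels" (384x512 bool, what is visible of it).
The state is a dict: "t": time; "joint_pos": joint angles; "qvel": joint speeds; "joint_efforts": joint torques, N m; "position": TCP position; "orientation": TCP orientation; "contact_force": force on the tool from outside, world axes, zero at the start; "torque": the same for the moment, N m; "finger_gap": finger opening in m; "grasp_force": force on a finger pad.
Only numpy, scipy, OpenCV 4.12 (cv2) and the standard library are available. Lean on these libraries where they do the work, as an engineer would, in place of code of your own. Each camera call takes 0.05 s, during which the arm holds its last target. There are 200 camera calls.

## Task

Set the lifting handle's tapered shank into the socket of the aluminium tube block, drive it fully home with the hand tamper, and stand the tamper back on the bench. Then lift the block by its handle alone, without your fingers touching the block, and lower it flat into the well of the dry-bath heater, with the handle still fully home. Leave the other things where they are.

Things in the scene. Friction and masses are not known exactly. Their poses are not given: they have to be found in the camera images.
- block: Loose bare-aluminium tube block, 100 (its x) x 66 (its y) x 50 mm high, about 0.3 kg, lying flat. Origin: centre of its underside; z up. Six round tube wells (14 mm) in two rows of three near its short ends, and in the middle of its top a 34 mm square recess lined with steel, which is the tapered socket.
- socket (a point): Centre of the mouth of the block's socket, level with the block's top (50 mm above its underside). The socket is square, sides parallel to the block's sides, 22 mm wide at the mouth and tapering to about 13 mm at 38 mm depth; its walls give a little and grip the shank by friction. The floor is 40 mm below the mouth.
- handle: Loose lifting handle, 116 mm long, 0.11 kg, upright in the rack at the start. Origin: centre of the underside of its square shoulder; z up along it. Below: square tapered steel shank 38 mm long, 24 mm wide at the shoulder, 15 mm at the tip, sides along its x and y. Above: shoulder 44 x 44 x 8 mm, black square grip 26 x 26 mm (8 to 70 mm up), steel cap 22 x 22 mm (70 to 78 mm).
- cap_top (a point): Centre of the flat top of the handle's cap, 78 mm above the handle's origin. Set loosely in the socket (any quarter turn) the handle stops with its shoulder 3 to 8 mm above the block; 12 to 20 N straight down on this cap, pressed or tapped, drives it home, shoulder on the block. Home, it holds about 8 N of pull; loose, it slips out of the block.
- rack: Fixed grey plastic storage rack, 64 x 64 x 45 mm, with a 32 mm square hole 41 mm deep in which the handle hangs by its shoulder at the start. Origin: centre of its underside.
- tamper: Loose hand tamper, 104 mm tall, about 0.28 kg, standing on its face. Origin: centre of the flat striking face (its underside); z up. White nylon face 44 mm across, steel head 47 mm across up to 32 mm, then a round steel stem 26 mm across up to 96 mm, and a 22 mm button on top (96 to 104 mm).
- heater: Fixed white dry-bath heater, 150 (its x) x 120 (its y) x 40 mm high, with a rectangular open well 110 (x) x 76 (y) mm, 28 mm deep, in its middle; a dark display and two buttons on one 120 mm side. Origin: centre of its underside.
- well (a point): Centre of the floor of the heater's well, 12 mm above the bench. The block belongs flat on this floor, its long side along the heater's long side (either way round); it has 5 mm to spare on every side and stands 22 mm out of the well.
- beaker_100: Bystander: empty glass beaker, 56 mm across, 71 mm tall. Origin at the centre of its underside.
- petri_dish_1: Bystander: closed petri dish, 61 mm across, 15 mm high. Origin at the centre of its underside.
- tape_roll: Bystander: roll of labelling tape lying flat, 60 mm across, 19 mm high. Origin at the centre of its underside.
- reagent_2: Bystander: clear reagent bottle with screw cap, 56 mm across, 105 mm tall. Origin at the centre of its underside.
- amber_1: Bystander: amber reagent bottle with black cap, 62 mm across, 118 mm tall. Origin at the centre of its underside.
Things that resemble listed ones, but are neither listed nor needed, are in the scene too. Leave any green or pink look-alike of the tamper alone.

How it is judged:
By the outcome, as a careful person would: the job done as asked, in the order asked, and still so for the second after the job is handed in, with the robot touching nothing.
It also fails if it takes over 72 s, if anything falls off the work surface, if the arm or the gripper's body presses on something with over 40 N, if the wrist force passes 120 N, or if a joint passes its speed limit or range.

## Working session

There is one attempt and no reset: what is moved stays moved. The work goes in short steps, Python scripts to look and compute and a tool call to move; the robot and the scene stay as the last step left them, time stands still between calls to the robot, and variables do not carry over. Pictures are saved under pics/ and viewed, at most 10 in all, crops included, and the job is handed in when it is done.

Besides the shell and the picture viewer there is one more tool, called by a JSON object that holds its "fn" and its "kwargs". carry_out: Moves the arm, as the interface text tells. Its arguments: {"type":"object","properties":{"steps":{"type":"array","items":{"type":"object","properties":{"travel":{"type":"array","items":{"type":"number"}},"delta_rot":{"type":"array","items":{"type":"number"}},"claw":{"type":"number"}}}}},"required":["steps"]}

```bash
ls; mkdir -p pics; cat > h.py <<'E'
from bench import *
import numpy as np, cv2
from scipy.spatial.transform import Rotation as Rn
def w2(name):
    p=camera_params(name); return p
def towld(name,pc,st=None):
    p=camera_params(name); pc=np.asarray(pc,float)
    if name!="wrist": return (pc-np.array(p["t"]))@np.array(p["R"])
    T=np.array(p["tool_from_camera"]); st=st or get_state()
    R=Rn.from_euler('xyz',st["orientation"]).as_matrix()
    return (pc@T[:3,:3].T+T[:3,3])@R.T+np.array(st["position"])
def cloud(name,d,st=None):
    p=camera_params(name); v,u=np.mgrid[:384,:512]
    pc=np.stack([(u-p["cx"])/p["fx"]*d,(v-p["cy"])/p["fy"]*d,d],-1)
    w=towld(name,pc.reshape(-1,3),st).reshape(384,512,3); w[d<=0]=np.nan
    return w
E
python3 - <<'E'
from h import *
print(get_state())
for c in ["top","scene"]:
    im,d=snapshot(c); cv2.imwrite(f"pics/{c}0.png",im); np.save(f"/tmp/{c}.npy",d)
    print(c,camera_params(c))
    for n in ["block","handle","rack","tamper","heater"]:
        for r in recognise(n,c)[:4]: print(n,round(r["conf"],2),np.round(towld(c,r["position"]),3))
E
```

```text
pics
{'t': 0.0, 'joint_pos': array([ 1.07519858e+00,  4.87356372e-02,  9.75626717e-02,  1.62202299e+00,
       -1.85830028e-05,  1.44300526e+00]), 'qvel': array([-0.00050416, -0.00012732, -0.00036315, -0.0004263 , -0.00113918,
        0.00160174]), 'joint_efforts': array([-1.89792001e-03, -3.38775301e+01,  3.20018220e+01,  2.02397048e-02,
       -3.45732906e-04,  2.55551441e-05]), 'position': array([0.18849897, 0.48934989, 0.24410738]), 'orientation': array([-3.13921022e+00, -2.87385524e-04,  2.77378565e+00]), 'contact_force': array([-0.27043011, -0.65877999,  0.38635077]), 'torque': array([-0.02341297, -0.00027134, -0.01639771]), 'grasp_force': 0.0, 'finger_gap': 0.08559464023038246}
top {'fx': 397.11082006988585, 'fy': 397.11082006988585, 'cx': 246.96901200199764, 'cy': 192.67200244397063, 'R': array([[-0.00468923, -0.99938296, -0.0348095 ],
       [-0.99694147,  0.00738769, -0.0778018 ],
       [ 0.07801095,  0.0343382 , -0.99636097]]), 't': array([-0.03329417,  0.59703419,  1.12952146])}
block 0.91 [ 0.602 -0.211  0.052]
handle 0.65 [0.465 0.221 0.061]
rack 0.56 [0.465 0.212 0.05 ]
tamper 0.63 [ 0.461 -0.074  0.033]
tamper 0.63 [ 0.407 -0.015  0.032]
tamper 0.5 [ 0.446 -0.168  0.029]
heater 0.87 [0.541 0.062 0.035]
scene {'fx': 457.91184581655097, 'fy': 457.91184581655097, 'cx': 254.83951675250887, 'cy': 186.93510364370184, 'R': array([[ 0.98473047,  0.17316304, -0.01790138],
       [ 0.12169728, -0.75827091, -0.64048029],
       [-0.12448161,  0.62852191, -0.76776594]]), 't': array([-0.55554936, -0.05986938,  1.65052998])}
block 0.61 [ 0.608 -0.227  0.048]
handle 0.77 [0.461 0.216 0.073]
handle 0.32 [ 0.602 -0.226  0.048]
rack 0.81 [0.469 0.199 0.035]
tamper 0.71 [ 0.404 -0.032  0.037]
tamper 0.64 [ 0.454 -0.083  0.036]
tamper 0.53 [ 0.453 -0.184  0.052]
heater 0.71 [0.54  0.058 0.031]
```

```bash
python3 -c "
import cv2,numpy as np
a=cv2.imread('pics/top0.png');b=cv2.imread('pics/scene0.png')
cv2.imwrite('pics/t0.png',cv2.resize(a,(800,600)))"
```

```text
(no output)
```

View pics/t0.png

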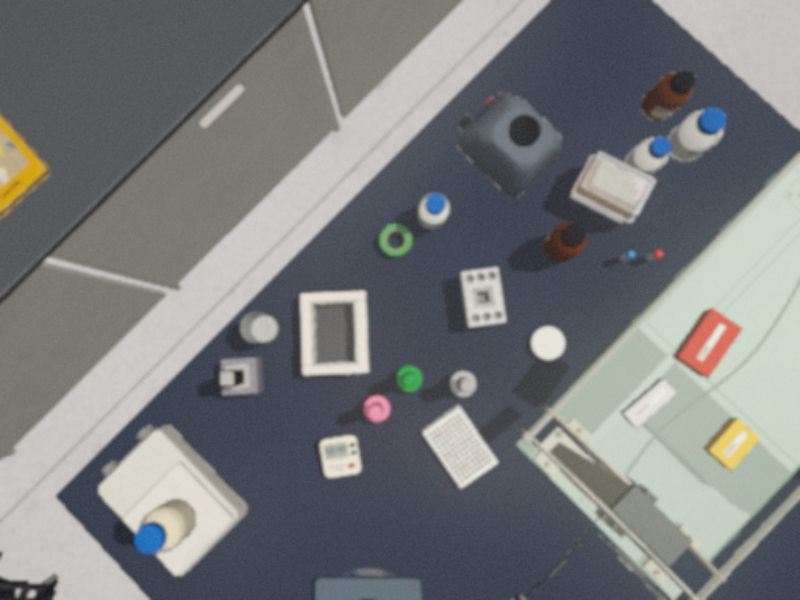

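View pics/scene0.png

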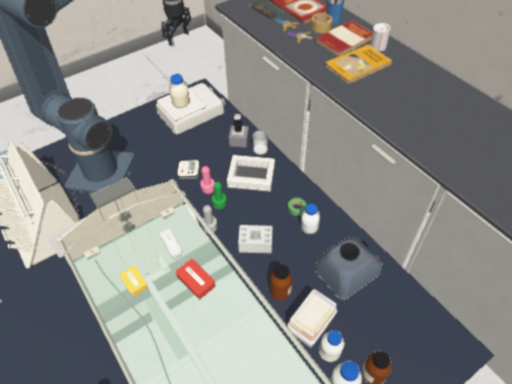

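Top view (800x600 pixels): the tamper candidates are pink (377,408), green (410,378) and bare steel (462,384). Only the steel one, with its white face, fits the description. The handle is in the rack at (240,377), the block at (484,297) and the heater at (334,333). Next I'll measure all of them and crop the steel tamper.

```bash
python3 - <<'E'
from h import *
im=cv2.imread("pics/top0.png"); d=np.load("/tmp/top.npy"); w=cloud("top",d)
snapshot("top")
def rect(n,c,zlo,zhi,r):
    m=(abs(w[...,0]-c[0])<r)&(abs(w[...,1]-c[1])<r)&(w[...,2]>zlo)&(w[...,2]<zhi)
    p=w[m]; (x,y),s,a=cv2.minAreaRect((p[:,:2]*1000).astype(np.float32))
    print(n,len(p),"c",round(x,1),round(y,1),"size",np.round(s,1),"ang",round(a,1),"zmed",np.round(np.median(p[:,2]),4),"mean",np.round(p.mean(0),4))
rect("block",(.602,-.211),.04,.06,.07)
rect("heater",(.541,.062),.03,.05,.1)
rect("handlecap",(.465,.215),.11,.14,.05)
rect("shoulder+rack",(.465,.215),.035,.06,.05)
rect("shoulder",(.465,.215),.049,.06,.05)
rect("tamp btn",(.446,-.168),.09,.12,.03)
rect("tamp head",(.446,-.168),.02,.05,.04)
s=cv2.imread("pics/scene0.png")
a=cv2.resize(im[200:300,120:340],(800,364),interpolation=2)
b=cv2.resize(s[150:240,180:280],(266,236),interpolation=2)
c=np.zeros((600,800,3),np.uint8);c[:364]=a;c[364:,:266]=b
e=cv2.resize(s[110:160,220:280],(283,236),interpolation=2);c[364:,270:553]=e
cv2.imwrite("pics/crop1.png",c)
# height map around
for n in["handle","tamper","block"]:
    for r in masks_of(n,"top")[:3]:
        m=r["pixels"]; q=w[m]; print(n,round(r["conf"],2),m.sum(),np.round(np.nanmean(q,0),3),"zmax",np.round(np.nanmax(q[:,2]),3), im[m].mean(0).round())
E
```

```text
block 670 c 602.9 -211.7 size [100.3  66.7] ang 7.7 zmed 0.0495 mean [ 0.6026 -0.2115  0.0494]
heater 1207 c 538.5 60.4 size [152.3 120.3] ang 2.0 zmed 0.0397 mean [0.5386 0.0603 0.0396]
handlecap 94 c 460.9 230.9 size [24.4 22.5] ang 1.2 zmed 0.1218 mean [0.4612 0.2301 0.1198]
shoulder+rack 384 c 461.4 231.6 size [63.8 63.9] ang 3.4 zmed 0.0465 mean [0.4624 0.2259 0.0476]
shoulder 134 c 458.8 230.5 size [59.9 49.9] ang 5.5 zmed 0.0529 mean [0.4622 0.2264 0.053 ]
tamp btn 74 c 446.4 -174.5 size [22.8 24.6] ang 45.1 zmed 0.1033 mean [ 0.4465 -0.1738  0.1021]
tamp head 129 c 446.2 -174.3 size [42.9 45.2] ang 88.4 zmed 0.0319 mean [ 0.448  -0.1708  0.0318]
handle 0.56 279 [0.462 0.227 0.081] zmax 0.128 [146. 152. 153.]
tamper 0.77 214 [ 0.457 -0.077  0.056] zmax 0.108 [ 81. 151.  65.]
tamper 0.7 214 [ 0.448 -0.172  0.059] zmax 0.107 [156. 162. 164.]
tamper 0.61 231 [ 0.404 -0.019  0.054] zmax 0.107 [155. 135. 208.]
block 0.76 932 [ 0.602 -0.211  0.04 ] zmax 0.057 [176. 181. 182.]
block 0.22 302 [0.463 0.218 0.039] zmax 0.057 [139. 139. 142.]
```

View pics/crop1.png

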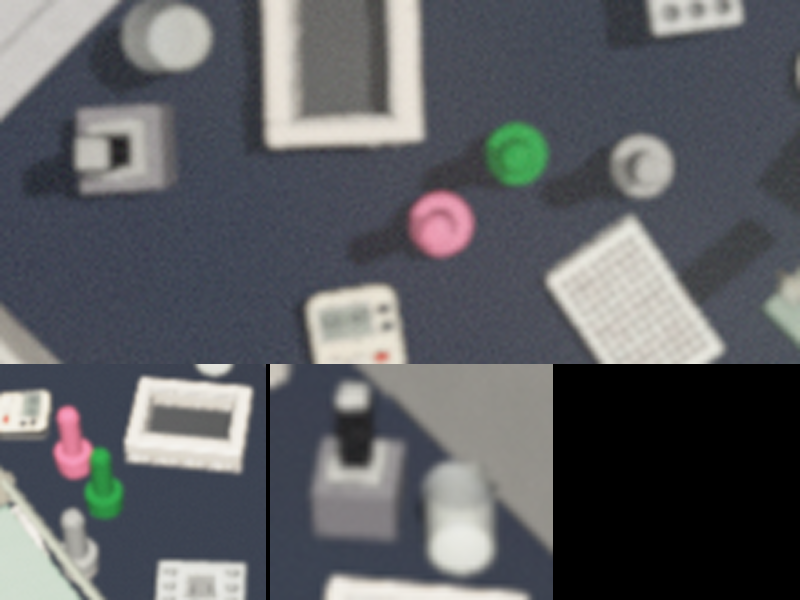

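The steel tamper stands at crop pixel (642,165), with its white face at the bottom, and the green and pink ones are the look-alikes. The handle is in the rack at crop pixel (93,150) and leans over the hole only because of perspective. I'll go above the handle, closing along world y to stay clear of the beaker.

{"fn": "carry_out", "kwargs": {"steps": [{"delta_rot": [0,0,-7.5],"travel": [0,0,0],"claw": 0},{"delta_rot": [0,0,-7.5],"travel": [0,0,0],"claw": 0},{"delta_rot": [0,0,-7.5],"travel": [0,0,0],"claw": 0},{"travel": [-2.94,-2.94,0],"delta_rot": [0,0,0],"claw": 0},{"travel": [-2.94,-2.94,0],"delta_rot": [0,0,0],"claw": 0},{"travel": [-2.94,-2.94,0],"delta_rot": [0,0,0],"claw": 0},{"travel": [-2.94,-2.94,0],"delta_rot": [0,0,0],"claw": 0},{"travel": [-2.94,-2.94,0],"delta_rot": [0,0,0],"claw": 0},{"travel": [-2.94,-2.94,0],"delta_rot": [0,0,0],"claw": 0},{"travel": [-2.94,-2.94,0],"delta_rot": [0,0,0],"claw": 0},{"travel": [-2.94,-2.94,0],"delta_rot": [0,0,0],"claw": 0},{"travel": [-2.94,-2.94,0],"delta_rot": [0,0,0],"claw": 0}]}}

```text
t: 2.0
position: [0.461, 0.2306, 0.2455]
orientation: [3.141, 0.001, -3.117]
contact_force: [0.8, -0.0, 0.6]
finger_gap: 0.0853
grasp_force: 0.0
```

```bash
cat >> h.py <<'E'
def to(x,y,z,yaw=None):
    """print turn (deg, about tool z) then travel in tool axes (cm) after the turn"""
    s=get_state(); R=Rn.from_euler('xyz',s["orientation"])
    print("t",round(s["t"],2),"pos",np.round(s["position"],4),"rpy",np.round(np.degrees(s["orientation"]),2),"F",np.round(s["contact_force"],1))
    if yaw is not None:
        rv=(R.inv()*Rn.from_euler('xyz',[180,0,yaw],degrees=True)); print("turn",np.round(np.degrees(rv.as_rotvec()),2)); R=R*rv
    print("travel cm",np.round(R.inv().apply(np.array([x,y,z])-s["position"])*100,2))
def look(pics=None):
    st=get_state(); im,d=snapshot("wrist")
    if pics: cv2.imwrite(f"pics/{pics}.png",im)
    return im,d,cloud("wrist",d,st),st
def rect(w,n,c,zlo,zhi,r):
    m=(abs(w[...,0]-c[0])<r)&(abs(w[...,1]-c[1])<r)&(w[...,2]>zlo)&(w[...,2]<zhi)
    p=w[m]
    if len(p)<5: print(n,"none"); return
    (x,y),s,a=cv2.minAreaRect((p[:,:2]*1000).astype(np.float32))
    print(n,len(p),"c",round(x,1),round(y,1),"size",np.round(s,1),"ang",round(a,1),"zmed",np.round(np.median(p[:,2]),4))
E
python3 - <<'E'
from h import *
im,d,w,st=look("w1")
np.save("/tmp/w1.npy",w)
print(st["position"],np.degrees(st["orientation"]),st["t"])
rect(w,"cap",(.461,.231),.118,.13,.03)
rect(w,"grip",(.461,.231),.07,.13,.03)
rect(w,"shoulder",(.461,.231),.049,.06,.04)
rect(w,"rack",(.461,.231),.04,.06,.045)
rect(w,"beaker",(.53,.20),.06,.08,.06)
to(.461,.231,.085,181.5)
E
```

```text
[0.46097162 0.23061446 0.24549306] [ 1.79979521e+02  2.93157215e-02 -1.78578933e+02] 2.0
cap 521 c 460.9 231.3 size [21.7 21.1] ang 1.9 zmed 0.1227
grip 885 c 459.8 231.5 size [23.8 26.1] ang 2.2 zmed 0.1218
shoulder 638 c 460.7 231.4 size [43.3 43.5] ang 2.8 zmed 0.0527
rack 1857 c 461.7 231.2 size [64.3 64.2] ang 3.2 zmed 0.0454
beaker 502 c 549.4 195.3 size [54.9 54.5] ang 39.9 zmed 0.0676
t 2.05 pos [0.4656 0.2262 0.2448] rpy [-179.74    0.26 -178.9 ] F [ 3.7 -1.9 -1.1]
turn [-0.26  0.25 -0.4 ]
travel cm [ 0.44  0.5  15.98]
```

View pics/w1.png

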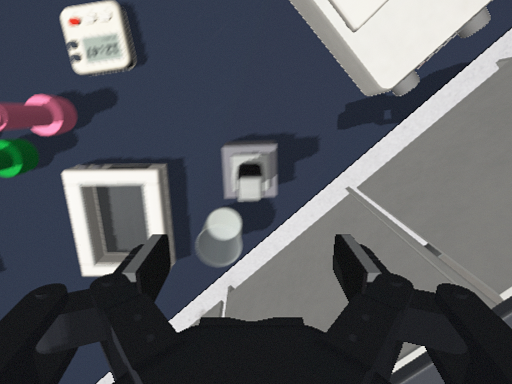

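The picture shows the handle alone in the rack at (250,180), with the beaker at (220,235) clear of the fingers' plane. I'll descend and grip.

{"fn": "carry_out", "kwargs": {"steps": [{"travel": [0,0.07,0],"delta_rot": [0,0,-1],"claw": 0},{"travel": [0,0,3],"delta_rot": [0,0,0],"claw": 0},{"travel": [0,0,3],"delta_rot": [0,0,0],"claw": 0},{"travel": [0,0,3],"delta_rot": [0,0,0],"claw": 0},{"travel": [0,0,3],"delta_rot": [0,0,0],"claw": 0},{"travel": [0,0,2.5],"delta_rot": [0,0,0],"claw": 0},{"travel": [0,0,1.5],"delta_rot": [0,0,0],"claw": 0},{"travel": [0,0,0],"delta_rot": [0,0,0],"claw": 0},{"travel": [0,0,0],"delta_rot": [0,0,0],"claw": 255},{"travel": [0,0,0],"delta_rot": [0,0,0],"claw": 255},{"travel": [0,0,0],"delta_rot": [0,0,0],"claw": 255},{"travel": [0,0,0],"delta_rot": [0,0,0],"claw": 255}]}}

```text
t: 3.25
position: [0.4607, 0.2329, 0.0866]
orientation: [3.141, 0.002, -3.099]
contact_force: [-0.1, -3.8, 1.9]
finger_gap: 0.0279
grasp_force: 0.5
```

{"fn": "carry_out", "kwargs": {"steps": [{"travel": [0,0,0],"delta_rot": [0,0,0],"claw": 255},{"travel": [0,0,0],"delta_rot": [0,0,0],"claw": 255},{"travel": [0,0,0],"delta_rot": [0,0,0],"claw": 255}]}}

```text
t: 3.55
position: [0.4609, 0.2329, 0.0866]
orientation: [3.141, 0.002, -3.099]
contact_force: [0.2, -0.1, 5.2]
finger_gap: 0.0252
grasp_force: 59.7
```

{"fn": "carry_out", "kwargs": {"steps": [{"travel": [0,0,-2],"delta_rot": [0,0,0],"claw": 255},{"travel": [0,0,-4],"delta_rot": [0,0,0],"claw": 255},{"travel": [0,0,-4],"delta_rot": [0,0,0],"claw": 255},{"travel": [0,0,-4],"delta_rot": [0,0,0],"claw": 255},{"travel": [0,0,-2.5],"delta_rot": [0,0,-5.3],"claw": 255},{"travel": [-0.34,-1.92,0],"delta_rot": [0,0,0],"claw": 255},{"travel": [-0.68,-3.83,0],"delta_rot": [0,0,0],"claw": 255},{"travel": [-0.68,-3.83,0],"delta_rot": [0,0,0],"claw": 255},{"travel": [-0.68,-3.83,0],"delta_rot": [0,0,0],"claw": 255},{"travel": [-0.68,-3.83,0],"delta_rot": [0,0,0],"claw": 255},{"travel": [-0.68,-3.83,0],"delta_rot": [0,0,0],"claw": 255},{"travel": [-0.68,-3.83,0],"delta_rot": [0,0,0],"claw": 255}]}}

```text
t: 4.75
position: [0.5369, -0.0096, 0.2492]
orientation: [3.141, -0.002, -3.007]
contact_force: [0.6, 0.6, -1.2]
finger_gap: 0.0252
grasp_force: 59.2
```

{"fn": "carry_out", "kwargs": {"steps": [{"travel": [-0.68,-3.83,0],"delta_rot": [0,0,0],"claw": 255},{"travel": [-0.68,-3.83,0],"delta_rot": [0,0,0],"claw": 255},{"travel": [-0.68,-3.83,0],"delta_rot": [0,0,0],"claw": 255},{"travel": [-0.68,-3.83,0],"delta_rot": [0,0,0],"claw": 255},{"travel": [-0.68,-3.83,0],"delta_rot": [0,0,0],"claw": 255},{"travel": [-0.34,-1.92,0],"delta_rot": [0,0,0],"claw": 255},{"travel": [0,0,0],"delta_rot": [0,0,0],"claw": 255},{"travel": [0,0,0],"delta_rot": [0,0,0],"claw": 255},{"travel": [0,0,0],"delta_rot": [0,0,0],"claw": 255},{"travel": [0,0,0],"delta_rot": [0,0,0],"claw": 255}]}}

```text
t: 5.75
position: [0.6024, -0.2106, 0.2505]
orientation: [3.141, -0.0, -3.005]
contact_force: [0.5, -0.2, -1.2]
finger_gap: 0.0254
grasp_force: 59.3
```

```bash
cat > blk.py <<'E'
from h import *
im,d,w,st=look("w2")
rect(w,"block",(.603,-.212),.045,.055,.07)
m=(abs(w[...,0]-.603)<.07)&(abs(w[...,1]+.212)<.07)&(w[...,2]>.045)&(w[...,2]<.055)
p=w[m]; A=np.c_[p[:,:2]-[.603,-.212],np.ones(len(p))]; print("plane",np.linalg.lstsq(A,p[:,2],rcond=None)[0].round(4))
for r in recognise("socket","wrist")[:2]: print("socket",r["conf"],towld("wrist",r["position"],st))
for r in recognise("handle","wrist")[:2]:
    print("handle",r["conf"],towld("wrist",r["position"],st))
to(.603,-.212,.15,187.7)
E
python3 blk.py
```

```text
block 2728 c 590.6 -214.8 size [75.4 66.1] ang 7.3 zmed 0.0497
plane [0.0017 0.0003 0.0497]
socket 0.79 [ 0.59020726 -0.21525184  0.05072339]
handle 0.72 [ 0.59138037 -0.2126592   0.27276183]
t 5.9 pos [ 0.6025 -0.211   0.2507] rpy [-1.7999e+02  2.0000e-02 -1.7220e+02] F [-0.5 -0.2 -0.4]
turn [-0.01  0.02  0.1 ]
travel cm [-0.03 -0.11 10.07]
```

View pics/w2.png

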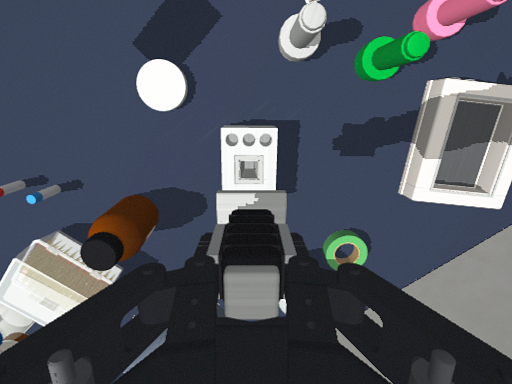

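The picture shows the socket at (249,170), with the handle in hand partly hiding the far half of the block. The two estimates of the block centre agree to within 2 mm, which the taper absorbs. I'll lower the handle in.

{"fn": "carry_out", "kwargs": {"steps": [{"travel": [0,-0.15,2],"delta_rot": [0,0,0.2],"claw": 255},{"travel": [0,0,4],"delta_rot": [0,0,0],"claw": 255},{"travel": [0,0,4],"delta_rot": [0,0,0],"claw": 255},{"travel": [0,0,1],"delta_rot": [0,0,0],"claw": 255},{"travel": [0,0,0],"delta_rot": [0,0,0],"claw": 255},{"travel": [0,0,1],"delta_rot": [0,0,0],"claw": 255},{"travel": [0,0,1],"delta_rot": [0,0,0],"claw": 255},{"travel": [0,0,0.7],"delta_rot": [0,0,0],"claw": 255},{"travel": [0,0,0.5],"delta_rot": [0,0,0],"claw": 255},{"travel": [0,0,0.3],"delta_rot": [0,0,0],"claw": 255},{"travel": [0,0,0],"delta_rot": [0,0,0],"claw": 255}]}}

```text
t: 7.0
position: [0.6025, -0.2133, 0.1048]
orientation: [3.141, -0.001, -3.01]
contact_force: [-0.4, 0.1, -1.8]
finger_gap: 0.0253
grasp_force: 59.2
```

{"fn": "carry_out", "kwargs": {"steps": [{"travel": [0,0,0.3],"delta_rot": [0,0,0],"claw": 255},{"travel": [0,0,0.2],"delta_rot": [0,0,0],"claw": 255},{"travel": [0,0,0],"delta_rot": [0,0,0],"claw": 255}]}}

```text
t: 7.3
position: [0.6026, -0.2134, 0.1]
orientation: [3.142, -0.0, -3.01]
contact_force: [0.6, -0.4, -0.1]
finger_gap: 0.0253
grasp_force: 59.2
```

{"fn": "carry_out", "kwargs": {"steps": [{"travel": [0,0,0.2],"delta_rot": [0,0,0],"claw": 255},{"travel": [0,0,0],"delta_rot": [0,0,0],"claw": 255}]}}

```text
t: 7.5
position: [0.6027, -0.2135, 0.0983]
orientation: [-3.141, -0.0, -3.01]
contact_force: [-1.3, 0.5, -0.7]
finger_gap: 0.0253
grasp_force: 59.2
```

{"fn": "carry_out", "kwargs": {"steps": [{"travel": [0,0,0.2],"delta_rot": [0,0,0],"claw": 255},{"travel": [0,0,0],"delta_rot": [0,0,0],"claw": 255}]}}

```text
t: 7.7
position: [0.6028, -0.2135, 0.0966]
orientation: [-3.141, 0.0, -3.01]
contact_force: [-1.4, -0.4, 0.3]
finger_gap: 0.025
grasp_force: 59.5
```

{"fn": "carry_out", "kwargs": {"steps": [{"travel": [0,0,0.2],"delta_rot": [0,0,0],"claw": 255},{"travel": [0,0,0],"delta_rot": [0,0,0],"claw": 255}]}}

```text
t: 7.9
position: [0.6029, -0.2136, 0.0949]
orientation: [-3.141, 0.0, -3.01]
contact_force: [-2.3, 0.4, 3.0]
finger_gap: 0.025
grasp_force: 59.8
```

The handle is seated loosely: the upward force has risen to about 3 N. I'll release and rise.

{"fn": "carry_out", "kwargs": {"steps": [{"travel": [0,0,0],"delta_rot": [0,0,0],"claw": 0},{"travel": [0,0,0],"delta_rot": [0,0,0],"claw": 0},{"travel": [0,0,0],"delta_rot": [0,0,0],"claw": 0},{"travel": [0,0,0],"delta_rot": [0,0,0],"claw": 0},{"travel": [0,0,-2],"delta_rot": [0,0,0],"claw": 0},{"travel": [0,0,-4],"delta_rot": [0,0,0],"claw": 0},{"travel": [0,0,-4],"delta_rot": [0,0,0],"claw": 0},{"travel": [0,0,-4],"delta_rot": [0,0,0],"claw": 0},{"travel": [0,0,-2.5],"delta_rot": [0,0,0],"claw": 0},{"travel": [0,0,0],"delta_rot": [0,0,0],"claw": 0},{"travel": [0,0,0],"delta_rot": [0,0,0],"claw": 0}]}}

```text
t: 9.0
position: [0.6032, -0.2136, 0.2598]
orientation: [-3.141, 0.001, -3.01]
contact_force: [-0.5, -0.2, -1.3]
finger_gap: 0.0855
grasp_force: 0.0
```

```bash
cat > blk2.py <<'E'
from h import *
import sys
im,d,w,st=look(sys.argv[1])
c=(.603,-.213)
rect(w,"cap",c,.115,.15,.03)
rect(w,"shoulder",c,.055,.07,.04)
rect(w,"block",c,.043,.053,.07)
rect(w,"tamp btn",(.446,-.174),.09,.12,.03)
rect(w,"tamp head",(.446,-.174),.027,.05,.04)
E
python3 blk2.py w3; python3 -c "
from h import *
to(.4465,-.1745,.245,187.7)"
```

```text
cap 661 c 601.6 -213.7 size [23.5 25.4] ang 8.0 zmed 0.1306
shoulder 631 c 602.8 -213.1 size [43.8 43.4] ang 6.9 zmed 0.061
block 2180 c 603.2 -213.2 size [100.5  66.1] ang 7.3 zmed 0.0497
tamp btn 705 c 446.6 -176.3 size [25.4 24.7] ang 3.0 zmed 0.1029
tamp head 783 c 449.4 -177.5 size [46.3 39.7] ang 63.2 zmed 0.0317
t 9.05 pos [ 0.6026 -0.2133  0.2581] rpy [ 1.7995e+02 -6.0000e-02 -1.7247e+02] F [-0.1 -0.2 -1.1]
turn [ 0.05 -0.06 -0.17]
travel cm [14.95  5.94  1.31]
```

View pics/w3.png

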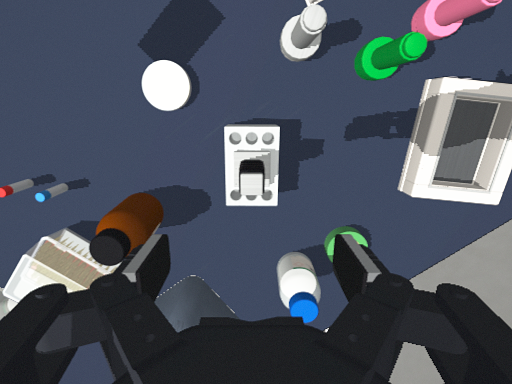

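The picture shows the handle standing upright in the socket at (252,175), with its shoulder about 3 mm proud, as a loose fit should be. Next I'll take the tamper at (300,35), turning the jaws 30° so the fingers stay clear of the green look-alike.

{"fn": "carry_out", "kwargs": {"steps": [{"travel": [0,0,0],"delta_rot": [0,0,-7.5],"claw": 0},{"travel": [0,0,0],"delta_rot": [0,0,-7.5],"claw": 0},{"travel": [0,0,0],"delta_rot": [0,0,-7.5],"claw": 0},{"travel": [0,0,0],"delta_rot": [0,0,-7.5],"claw": 0},{"travel": [1.0,1.26,0],"delta_rot": [0,0,0],"claw": 0},{"travel": [2.26,2.82,0],"delta_rot": [0,0,0],"claw": 0},{"travel": [2.26,2.82,0],"delta_rot": [0,0,0],"claw": 0},{"travel": [2.26,2.82,0],"delta_rot": [0,0,0],"claw": 0},{"travel": [2.26,2.82,0],"delta_rot": [0,0,0],"claw": 0},{"travel": [0,0,3],"delta_rot": [0,0,0],"claw": 0},{"travel": [0,0,4],"delta_rot": [0,0,0],"claw": 0},{"travel": [0,0,0],"delta_rot": [0,0,0],"claw": 0}]}}

```text
t: 10.25
position: [0.4399, -0.1713, 0.1787]
orientation: [3.122, -0.008, -2.487]
contact_force: [-1.1, 2.5, -1.5]
finger_gap: 0.0852
grasp_force: 0.0
```

{"fn": "carry_out", "kwargs": {"steps": [{"travel": [0,0,0],"delta_rot": [0,0,0],"claw": 0}]}}

```text
t: 10.35
position: [0.445, -0.1741, 0.1869]
orientation: [3.136, -0.002, -2.487]
contact_force: [0.7, -0.6, 1.3]
finger_gap: 0.0854
grasp_force: 0.0
```

```bash
python3 - <<'E'
from h import *
im,d,w,st=look("w4")
rect(w,"btn",(.4465,-.175),.097,.12,.03)
rect(w,"head",(.4465,-.175),.027,.05,.04)
to(.4465,-.175,.07,-142.5)
E
```

```text
btn 643 c 445.8 -176.5 size [24.1 24.1] ang 38.1 zmed 0.1034
head 811 c 442.7 -178.1 size [39.1 45.8] ang 34.4 zmed 0.0319
t 10.4 pos [ 0.4468 -0.1751  0.1896] rpy [ 1.7997e+02 -1.0000e-02 -1.4247e+02] F [ 0.5 -0.5  0.6]
turn [ 0.03 -0.01  0.03]
travel cm [ 0.02  0.03 11.96]
```

{"fn": "carry_out", "kwargs": {"steps": [{"travel": [0.12,0,2],"delta_rot": [0,0,0],"claw": 0},{"travel": [0,0,3],"delta_rot": [0,0,0],"claw": 0},{"travel": [0,0,3],"delta_rot": [0,0,0],"claw": 0},{"travel": [0,0,2.4],"delta_rot": [0,0,0],"claw": 0},{"travel": [0,0,1.5],"delta_rot": [0,0,0],"claw": 0},{"travel": [0,0,0],"delta_rot": [0,0,0],"claw": 0},{"travel": [0,0,0],"delta_rot": [0,0,0],"claw": 255},{"travel": [0,0,0],"delta_rot": [0,0,0],"claw": 255},{"travel": [0,0,0],"delta_rot": [0,0,0],"claw": 255},{"travel": [0,0,0],"delta_rot": [0,0,0],"claw": 255},{"travel": [0,0,0],"delta_rot": [0,0,0],"claw": 255},{"travel": [0,0,0],"delta_rot": [0,0,0],"claw": 255}]}}

```text
t: 11.6
position: [0.4467, -0.1763, 0.0717]
orientation: [-3.139, 0.001, -2.487]
contact_force: [0.3, -0.7, 5.9]
finger_gap: 0.0245
grasp_force: 59.2
```

{"fn": "carry_out", "kwargs": {"steps": [{"travel": [0,0,-2],"delta_rot": [0,0,0],"claw": 255},{"travel": [0,0,-4],"delta_rot": [0,0,0],"claw": 255},{"travel": [0,0,-4],"delta_rot": [0,0,0],"claw": 255},{"travel": [0,0,-4],"delta_rot": [0,0,0],"claw": 255},{"travel": [0,0,-2],"delta_rot": [0,0,0],"claw": 255},{"travel": [-1.0,-1.24,0],"delta_rot": [0,0,0],"claw": 255},{"travel": [-2.28,-2.8,0],"delta_rot": [0,0,0],"claw": 255},{"travel": [-2.28,-2.8,0],"delta_rot": [0,0,0],"claw": 255},{"travel": [-2.28,-2.8,0],"delta_rot": [0,0,0],"claw": 255},{"travel": [-2.28,-2.8,0],"delta_rot": [0,0,0],"claw": 255},{"travel": [0,0,0],"delta_rot": [0,0,0],"claw": 255},{"travel": [0,0,0],"delta_rot": [0,0,0],"claw": 255}]}}

```text
t: 12.8
position: [0.6012, -0.2125, 0.2268]
orientation: [3.136, -0.003, -2.486]
contact_force: [-0.0, 0.0, -3.3]
finger_gap: 0.0248
grasp_force: 60.0
```

{"fn": "carry_out", "kwargs": {"steps": [{"travel": [0,0,0],"delta_rot": [0,0,0],"claw": 255},{"travel": [0,0,1],"delta_rot": [0,0,0],"claw": 255},{"travel": [0,0,1],"delta_rot": [0,0,0],"claw": 255},{"travel": [0,0,0],"delta_rot": [0,0,0],"claw": 255},{"travel": [0,0,0],"delta_rot": [0,0,0],"claw": 255}]}}

```text
t: 13.3
position: [0.6009, -0.2125, 0.2098]
orientation: [3.14, -0.001, -2.487]
contact_force: [-0.2, -0.1, -2.2]
finger_gap: 0.0243
grasp_force: 60.0
```

{"fn": "carry_out", "kwargs": {"steps": [{"travel": [-0.07,-0.17,0.4],"delta_rot": [0,0,0],"claw": 255},{"travel": [0,0,0.3],"delta_rot": [0,0,0],"claw": 255},{"travel": [0,0,0],"delta_rot": [0,0,0],"claw": 255},{"travel": [0,0,0],"delta_rot": [0,0,0],"claw": 255}]}}

```text
t: 13.7
position: [0.6034, -0.2137, 0.2032]
orientation: [3.141, -0.0, -2.487]
contact_force: [0.1, 0.5, -2.2]
finger_gap: 0.0245
grasp_force: 60.1
```

{"fn": "carry_out", "kwargs": {"steps": [{"travel": [0,0,0.2],"delta_rot": [0,0,0],"claw": 255},{"travel": [0,0,0],"delta_rot": [0,0,0],"claw": 255}]}}

```text
t: 13.9
position: [0.6037, -0.2139, 0.2022]
orientation: [-3.14, 0.001, -2.487]
contact_force: [0.6, -0.1, 0.3]
finger_gap: 0.0245
grasp_force: 60.4
```

Contact. I'll press in small steps.

{"fn": "carry_out", "kwargs": {"steps": [{"travel": [0,0,0.2],"delta_rot": [0,0,0],"claw": 255},{"travel": [0,0,0],"delta_rot": [0,0,0],"claw": 255}]}}

```text
t: 14.1
position: [0.6039, -0.214, 0.2009]
orientation: [-3.139, 0.001, -2.487]
contact_force: [-0.5, 0.3, 4.3]
finger_gap: 0.0245
grasp_force: 60.8
```

{"fn": "carry_out", "kwargs": {"steps": [{"travel": [0,0,0.2],"delta_rot": [0,0,0],"claw": 255},{"travel": [0,0,0],"delta_rot": [0,0,0],"claw": 255}]}}

```text
t: 14.3
position: [0.6039, -0.214, 0.1997]
orientation: [-3.139, 0.001, -2.487]
contact_force: [-1.1, -0.4, 6.8]
finger_gap: 0.0248
grasp_force: 61.2
```

{"fn": "carry_out", "kwargs": {"steps": [{"travel": [0,0,0.2],"delta_rot": [0,0,0],"claw": 255},{"travel": [0,0,0],"delta_rot": [0,0,0],"claw": 255}]}}

```text
t: 14.5
position: [0.6039, -0.214, 0.1997]
orientation: [-3.137, 0.002, -2.487]
contact_force: [-3.1, 0.9, 11.8]
finger_gap: 0.0251
grasp_force: 61.8
```

{"fn": "carry_out", "kwargs": {"steps": [{"travel": [0,0,0.2],"delta_rot": [0,0,0],"claw": 255},{"travel": [0,0,0],"delta_rot": [0,0,0],"claw": 255}]}}

```text
t: 14.7
position: [0.604, -0.214, 0.1996]
orientation: [-3.136, 0.003, -2.486]
contact_force: [-3.9, 2.4, 17.9]
finger_gap: 0.0247
grasp_force: 62.4
```

{"fn": "carry_out", "kwargs": {"steps": [{"travel": [0,0,0.2],"delta_rot": [0,0,0],"claw": 255},{"travel": [0,0,0],"delta_rot": [0,0,0],"claw": 255}]}}

```text
t: 14.9
position: [0.6041, -0.214, 0.1996]
orientation: [-3.134, 0.004, -2.486]
contact_force: [-5.3, 3.5, 22.5]
finger_gap: 0.0246
grasp_force: 63.1
```

```bash
python3 - <<'E'
from h import *
im,d,w,st=look("w5"); c=(.603,-.213)
rect(w,"block",c,.043,.053,.07)
rect(w,"shoulder",c,.055,.07,.04)
E
```

```text
block 2333 c 602.9 -213.4 size [100.1  66.2] ang 7.3 zmed 0.0497
shoulder 782 c 602.8 -213.7 size [43.7 43.9] ang 7.4 zmed 0.0578
```

Home: the shoulder top reads 57.8 mm, so it's sitting on the block. Now I'll return the tamper to its place.

{"fn": "carry_out", "kwargs": {"steps": [{"travel": [0,0,-1],"delta_rot": [0,0,0],"claw": 255},{"travel": [0,0,-2],"delta_rot": [0,0,0],"claw": 255},{"travel": [0,0,-1.5],"delta_rot": [0,0,0],"claw": 255},{"travel": [1.0,1.24,0],"delta_rot": [0,0,0],"claw": 255},{"travel": [2.28,2.82,0],"delta_rot": [0,0,0],"claw": 255},{"travel": [2.28,2.82,0],"delta_rot": [0,0,0],"claw": 255},{"travel": [2.28,2.82,0],"delta_rot": [0,0,0],"claw": 255},{"travel": [2.28,2.82,0],"delta_rot": [0,0,0],"claw": 255},{"travel": [0,0,0],"delta_rot": [0,0,0],"claw": 255},{"travel": [0,0,0],"delta_rot": [0,0,0],"claw": 255},{"travel": [0,0,0],"delta_rot": [0,0,0],"claw": 255}]}}

```text
t: 16.05
position: [0.4475, -0.1764, 0.2357]
orientation: [3.141, 0.0, -2.487]
contact_force: [0.4, -0.7, -2.8]
finger_gap: 0.0247
grasp_force: 60.2
```

```bash
python3 - <<'E'
from h import *
to(.4467,-.1763,.0717,-142.5)
im,d=snapshot("top"); w=cloud("top",d)
for n,c in (("block",(.603,-.212)),): rect(w,n,c,.04,.053,.07); rect(w,"shoulder",c,.054,.065,.04); rect(w,"cap",c,.12,.14,.04)
E
```

```text
t 16.05 pos [ 0.4475 -0.1764  0.2357] rpy [ 179.99    0.   -142.47] F [ 0.4 -0.7 -2.8]
turn [0.01 0.   0.03]
travel cm [ 0.06  0.05 16.4 ]
block 450 c 602.6 -211.4 size [99.7 66.6] ang 7.1 zmed 0.0495
shoulder 123 c 606.2 -206.0 size [59.5 53.3] ang 84.4 zmed 0.0575
cap 71 c 602.5 -211.6 size [21.1 20.9] ang 2.1 zmed 0.1275
```

{"fn": "carry_out", "kwargs": {"steps": [{"travel": [0.06,0.05,2],"delta_rot": [0,0,0],"claw": 255},{"travel": [0,0,4],"delta_rot": [0,0,0],"claw": 255},{"travel": [0,0,4],"delta_rot": [0,0,0],"claw": 255},{"travel": [0,0,3.5],"delta_rot": [0,0,0],"claw": 255},{"travel": [0,0,1.3],"delta_rot": [0,0,0],"claw": 255},{"travel": [0,0,0.6],"delta_rot": [0,0,0],"claw": 255},{"travel": [0,0,0.4],"delta_rot": [0,0,0],"claw": 255},{"travel": [0,0,0.3],"delta_rot": [0,0,0],"claw": 255},{"travel": [0,0,0.2],"delta_rot": [0,0,0],"claw": 255},{"travel": [0,0,0],"delta_rot": [0,0,0],"claw": 255},{"travel": [0,0,0],"delta_rot": [0,0,0],"claw": 255}]}}

```text
t: 17.2
position: [0.4466, -0.1764, 0.0742]
orientation: [-3.14, 0.001, -2.487]
contact_force: [-0.5, 0.3, -4.0]
finger_gap: 0.0244
grasp_force: 60.1
```

{"fn": "carry_out", "kwargs": {"steps": [{"travel": [0,0,0.2],"delta_rot": [0,0,0],"claw": 255},{"travel": [0,0,0.1],"delta_rot": [0,0,0],"claw": 255},{"travel": [0,0,0],"delta_rot": [0,0,0],"claw": 255}]}}

```text
t: 17.5
position: [0.4467, -0.1765, 0.0717]
orientation: [-3.14, 0.001, -2.487]
contact_force: [-1.3, 0.4, 3.4]
finger_gap: 0.0246
grasp_force: 61.2
```

{"fn": "carry_out", "kwargs": {"steps": [{"travel": [0,0,0],"delta_rot": [0,0,0],"claw": 0},{"travel": [0,0,0],"delta_rot": [0,0,0],"claw": 0},{"travel": [0,0,0],"delta_rot": [0,0,0],"claw": 0},{"travel": [0,0,0],"delta_rot": [0,0,0],"claw": 0},{"travel": [0,0,-2],"delta_rot": [0,0,0],"claw": 0},{"travel": [0,0,-4.5],"delta_rot": [0,0,0],"claw": 0},{"travel": [0,0,-4.5],"delta_rot": [0,0,0],"claw": 0},{"travel": [0,0,-4.5],"delta_rot": [0,0,7.55],"claw": 0},{"travel": [0,0,-3],"delta_rot": [0,0,7.55],"claw": 0},{"travel": [0,0,0],"delta_rot": [0,0,7.55],"claw": 0},{"travel": [0,0,0],"delta_rot": [0,0,7.55],"claw": 0},{"travel": [0,0,0],"delta_rot": [0,0,0],"claw": 0}]}}

```text
t: 18.7
position: [0.4463, -0.1762, 0.2556]
orientation: [-3.141, 0.001, -3.013]
contact_force: [0.0, -0.9, 0.2]
finger_gap: 0.0854
grasp_force: 0.0
```

{"fn": "carry_out", "kwargs": {"steps": [{"travel": [-1.4,-0.55,0],"delta_rot": [0,0,0],"claw": 0},{"travel": [-3.4,-1.29,0],"delta_rot": [0,0,0],"claw": 0},{"travel": [-3.4,-1.29,0],"delta_rot": [0,0,0],"claw": 0},{"travel": [-3.4,-1.29,0],"delta_rot": [0,0,0],"claw": 0},{"travel": [-3.4,-1.29,0],"delta_rot": [0,0,0],"claw": 0},{"travel": [0,0,0],"delta_rot": [0,0,0],"claw": 0},{"travel": [0,0,0],"delta_rot": [0,0,0],"claw": 0},{"travel": [0,0,0],"delta_rot": [0,0,0],"claw": 0}]}}

```text
t: 19.5
position: [0.6013, -0.2133, 0.2556]
orientation: [3.141, -0.001, -3.013]
contact_force: [-0.0, 0.8, 0.0]
finger_gap: 0.0853
grasp_force: 0.0
```

```bash
python3 blk2.py w6; python3 -c "
from h import *
to(.6028,-.2136,.1,-172.7)
c=cloud('wrist',snapshot('wrist')[1]); rect(c,'shoulder',(.603,-.213),.054,.065,.04); rect(c,'heater',(.54,.06),.033,.05,.1)"
```

```text
cap 644 c 601.9 -213.8 size [23.6 25.4] ang 6.8 zmed 0.1273
shoulder 646 c 602.6 -213.3 size [43.6 44. ] ang 6.8 zmed 0.0577
block 2159 c 602.9 -213.2 size [98.8 66. ] ang 7.4 zmed 0.0497
tamp btn 723 c 446.9 -176.6 size [25.3 24.6] ang 55.6 zmed 0.1029
tamp head 804 c 449.5 -177.9 size [46.1 39.6] ang 61.3 zmed 0.0317
t 19.55 pos [ 0.6013 -0.2134  0.2564] rpy [-1.7997e+02  3.0000e-02 -1.7263e+02] F [-0.1 -0.1  0.6]
turn [-0.03  0.03  0.07]
travel cm [-0.15 -0.04 15.64]
shoulder 645 c 603.2 -213.5 size [44.1 43.8] ang 8.2 zmed 0.0582
heater 5535 c 540.4 58.3 size [150.1 121.1] ang 1.8 zmed 0.0399
```

View pics/w6.png

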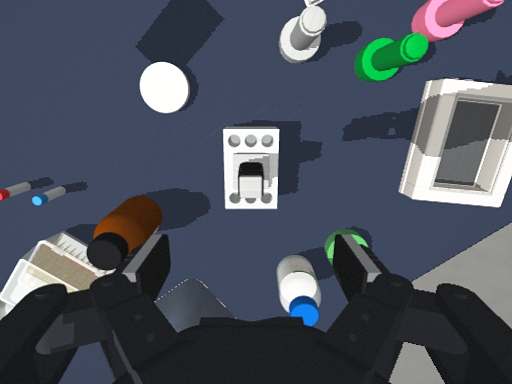

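The picture shows the tamper standing at (300,40) and the handle home in the block at (250,175). I'll grip the handle high, clear of the block.

{"fn": "carry_out", "kwargs": {"steps": [{"travel": [-0.15,0,2],"delta_rot": [0,0,0],"claw": 0},{"travel": [0,0,4],"delta_rot": [0,0,0],"claw": 0},{"travel": [0,0,4],"delta_rot": [0,0,0],"claw": 0},{"travel": [0,0,3.5],"delta_rot": [0,0,0],"claw": 0},{"travel": [0,0,2],"delta_rot": [0,0,0],"claw": 0},{"travel": [0,0,0],"delta_rot": [0,0,0],"claw": 0},{"travel": [0,0,0],"delta_rot": [0,0,0],"claw": 255},{"travel": [0,0,0],"delta_rot": [0,0,0],"claw": 255},{"travel": [0,0,0],"delta_rot": [0,0,0],"claw": 255},{"travel": [0,0,0],"delta_rot": [0,0,0],"claw": 255},{"travel": [0,0,0],"delta_rot": [0,0,0],"claw": 255},{"travel": [0,0,0],"delta_rot": [0,0,0],"claw": 255}]}}

```text
t: 20.8
position: [0.6047, -0.2136, 0.1023]
orientation: [-3.14, 0.003, -3.013]
contact_force: [-0.0, 1.5, 5.6]
finger_gap: 0.0252
grasp_force: 60.0
```

{"fn": "carry_out", "kwargs": {"steps": [{"travel": [0,0,-0.3],"delta_rot": [0,0,0],"claw": 255},{"travel": [0,0,-0.7],"delta_rot": [0,0,0],"claw": 255},{"travel": [0,0,-1],"delta_rot": [0,0,0],"claw": 255},{"travel": [0,0,-1.5],"delta_rot": [0,0,0],"claw": 255},{"travel": [0,0,-2],"delta_rot": [0,0,0],"claw": 255},{"travel": [0,0,-2],"delta_rot": [0,0,0],"claw": 255},{"travel": [0,0,-1.5],"delta_rot": [0,0,0],"claw": 255},{"travel": [0,0,-0.8],"delta_rot": [0,0,0],"claw": 255},{"travel": [0,0,0],"delta_rot": [0,0,0],"claw": 255}]}}

```text
t: 21.7
position: [0.6047, -0.2139, 0.2009]
orientation: [-3.139, 0.004, -3.014]
contact_force: [0.2, 0.0, -5.1]
finger_gap: 0.0255
grasp_force: 59.3
```

```bash
python3 - <<'E'
from h import *
st=get_state();print(st["position"],st["contact_force"],st["finger_gap"])
im,d=snapshot("top"); w=cloud("top",d)
rect(w,"blocktop",(.603,-.212),.13,.16,.07); rect(w,"heater",(.54,.06),.033,.046,.1)
im,d=snapshot("scene"); 
cv2.imwrite("pics/s2.png",cv2.resize(im[130:290,170:390],(800,582),interpolation=2))
E
```

```text
[ 0.6046655  -0.21392892  0.20091605] [ 0.2175545   0.02312115 -5.0693607 ] 0.025478807977166326
blocktop 126 c 610.1 -193.4 size [81.9 32.1] ang 6.7 zmed 0.1477
heater 1188 c 539.0 60.7 size [151.5 120.4] ang 1.8 zmed 0.0397
```

View pics/s2.png

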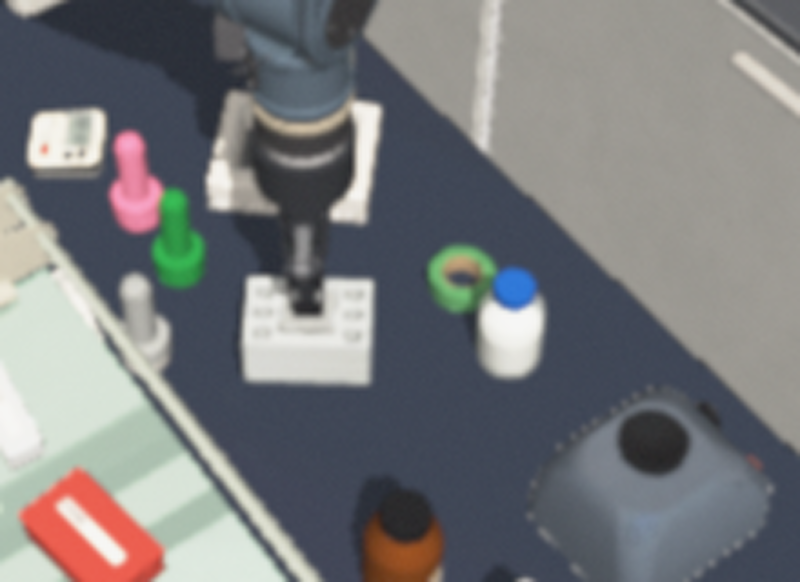

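The picture shows the block hanging level from the handle at (308,330), and the tamper standing at (145,320). I'll carry it over the heater.

{"fn": "carry_out", "kwargs": {"steps": [{"travel": [0,0,0],"delta_rot": [0,0,2.7],"claw": 255},{"travel": [0,0,0],"delta_rot": [0,0,2.7],"claw": 255},{"travel": [0.27,1.37,0],"delta_rot": [0,0,0],"claw": 255},{"travel": [0.6,3.05,0],"delta_rot": [0,0,0],"claw": 255},{"travel": [0.6,3.05,0],"delta_rot": [0,0,0],"claw": 255},{"travel": [0.6,3.05,0],"delta_rot": [0,0,0],"claw": 255},{"travel": [0.6,3.05,0],"delta_rot": [0,0,0],"claw": 255},{"travel": [0.6,3.05,0],"delta_rot": [0,0,0],"claw": 255},{"travel": [0.6,3.05,0],"delta_rot": [0,0,0],"claw": 255},{"travel": [0.6,3.05,0],"delta_rot": [0,0,0],"claw": 255},{"travel": [0.54,2.74,0],"delta_rot": [0,0,0],"claw": 255},{"travel": [0.39,1.95,0],"delta_rot": [0,0,0],"claw": 255}]}}

```text
t: 23.0
position: [0.5385, 0.0615, 0.1974]
orientation: [3.14, -0.002, -3.105]
contact_force: [0.7, -0.2, -3.6]
finger_gap: 0.0253
grasp_force: 59.8
```

{"fn": "carry_out", "kwargs": {"steps": [{"travel": [0,0,0],"delta_rot": [0,0,0],"claw": 255},{"travel": [0,0,0],"delta_rot": [0,0,0],"claw": 255},{"travel": [0,0,0],"delta_rot": [0,0,0],"claw": 255},{"travel": [0,0,0],"delta_rot": [0,0,0],"claw": 255}]}}

```text
t: 23.4
position: [0.5404, 0.0581, 0.1981]
orientation: [-3.141, -0.0, -3.109]
contact_force: [-1.0, -0.0, -2.8]
finger_gap: 0.0255
grasp_force: 60.0
```

```bash
python3 - <<'E'
from h import *
to(.5412,.0585,.15,-178.1)
im,d,w,st=look("w7"); c=(.54,.06)
rect(w,"heater",c,.033,.046,.1); rect(w,"block",c,.12,.155,.08); rect(w,"shoulder",c,.153,.16,.06)
m=(abs(w[...,0]-.54)<.07)&(abs(w[...,1]-.06)<.05)&(w[...,2]>.135)&(w[...,2]<.152)
p=w[m]; A=np.c_[p[:,:2]-[.54,.06],np.ones(len(p))]; print("plane",np.linalg.lstsq(A,p[:,2],rcond=None)[0].round(4))
E
```

```text
t 23.4 pos [0.5404 0.0581 0.1981] rpy [-1.7999e+02 -2.0000e-02 -1.7812e+02] F [-1.  -0.  -2.8]
turn [-0.01 -0.02 -0.02]
travel cm [-0.08  0.04  4.81]
heater 4167 c 538.2 59.2 size [146.6 120.6] ang 1.9 zmed 0.0397
block 7026 c 521.8 57.8 size [66.4 66.3] ang 1.8 zmed 0.1457
shoulder 1297 c 530.4 58.1 size [27.1 43.6] ang 1.9 zmed 0.1537
plane [0.0176 0.0027 0.1458]
```

View pics/w7.png

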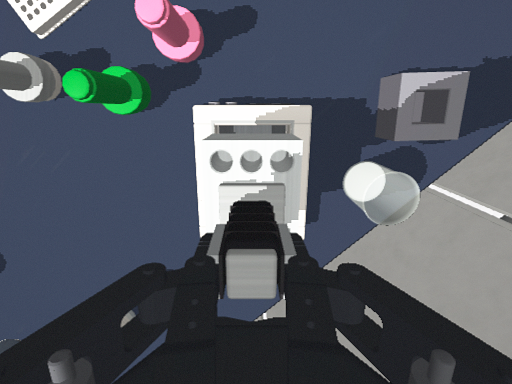

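The picture shows the block hanging over the heater (rim corners at (195,107) and (312,107)), aligned to within about 1 mm. I'll lower it.

{"fn": "carry_out", "kwargs": {"steps": [{"travel": [-0.1,0.08,1],"delta_rot": [0,0,0],"claw": 255},{"travel": [0,0,2],"delta_rot": [0,0,0],"claw": 255},{"travel": [0,0,1.5],"delta_rot": [0,0,0],"claw": 255},{"travel": [0,0,0.5],"delta_rot": [0,0,0],"claw": 255},{"travel": [0,0,0],"delta_rot": [0,0,0],"claw": 255},{"travel": [0,0,0.5],"delta_rot": [0,0,0],"claw": 255},{"travel": [0,0,0.5],"delta_rot": [0,0,0],"claw": 255},{"travel": [0,0,0.5],"delta_rot": [0,0,0],"claw": 255},{"travel": [0,0,0],"delta_rot": [0,0,0],"claw": 255}]}}

```text
t: 24.35
position: [0.5409, 0.0596, 0.1325]
orientation: [3.142, -0.001, -3.108]
contact_force: [0.4, 0.9, -3.3]
finger_gap: 0.025
grasp_force: 59.9
```

{"fn": "carry_out", "kwargs": {"steps": [{"travel": [0,0,0.5],"delta_rot": [0,0,0],"claw": 255},{"travel": [0,0,0.5],"delta_rot": [0,0,0],"claw": 255},{"travel": [0,0,0.4],"delta_rot": [0,0,0],"claw": 255},{"travel": [0,0,0.2],"delta_rot": [0,0,0],"claw": 255},{"travel": [0,0,0],"delta_rot": [0,0,0],"claw": 255},{"travel": [0,0,0],"delta_rot": [0,0,0],"claw": 255}]}}

```text
t: 24.95
position: [0.5414, 0.0596, 0.1173]
orientation: [-3.142, -0.0, -3.108]
contact_force: [-0.4, -0.0, -4.9]
finger_gap: 0.0249
grasp_force: 59.9
```

{"fn": "carry_out", "kwargs": {"steps": [{"travel": [0,0,0.2],"delta_rot": [0,0,0],"claw": 255},{"travel": [0,0,0],"delta_rot": [0,0,0],"claw": 255}]}}

```text
t: 25.15
position: [0.5414, 0.0596, 0.1152]
orientation: [3.142, -0.0, -3.108]
contact_force: [-0.4, -0.2, -4.2]
finger_gap: 0.0253
grasp_force: 59.9
```

{"fn": "carry_out", "kwargs": {"steps": [{"travel": [0,0,0.2],"delta_rot": [0,0,0],"claw": 255},{"travel": [0,0,0],"delta_rot": [0,0,0],"claw": 255}]}}

```text
t: 25.35
position: [0.5417, 0.0597, 0.1143]
orientation: [3.141, 0.001, -3.108]
contact_force: [-1.8, 0.3, 0.5]
finger_gap: 0.0252
grasp_force: 60.5
```

{"fn": "carry_out", "kwargs": {"steps": [{"travel": [0,0,0.1],"delta_rot": [0,0,0],"claw": 255},{"travel": [0,0,0],"delta_rot": [0,0,0],"claw": 255}]}}

```text
t: 25.55
position: [0.5417, 0.0597, 0.1143]
orientation: [3.142, 0.002, -3.108]
contact_force: [-2.4, 1.1, 5.2]
finger_gap: 0.025
grasp_force: 61.4
```

Seated on the floor at the expected height. I'll release and rise straight up.

{"fn": "carry_out", "kwargs": {"steps": [{"travel": [0,0,0],"delta_rot": [0,0,0],"claw": 0},{"travel": [0,0,0],"delta_rot": [0,0,0],"claw": 0},{"travel": [0,0,0],"delta_rot": [0,0,0],"claw": 0},{"travel": [0,0,0],"delta_rot": [0,0,0],"claw": 0},{"travel": [0,0,-2],"delta_rot": [0,0,0],"claw": 0},{"travel": [0,0,-4],"delta_rot": [0,0,0],"claw": 0},{"travel": [0,0,-4],"delta_rot": [0,0,0],"claw": 0},{"travel": [0,0,-4],"delta_rot": [0,0,0],"claw": 0},{"travel": [0,0,0],"delta_rot": [0,0,0],"claw": 0},{"travel": [0,0,0],"delta_rot": [0,0,0],"claw": 0}]}}

```text
t: 26.55
position: [0.5425, 0.0595, 0.2538]
orientation: [-3.141, 0.004, -3.108]
contact_force: [-0.5, 0.2, -0.8]
finger_gap: 0.0857
grasp_force: 0.0
```

```bash
python3 - <<'E'
from h import *
im,d,w,st=look("w8"); c=(.54,.059)
print(st["t"],st["position"])
rect(w,"heater",c,.033,.046,.1); rect(w,"block",c,.055,.0655,.08); rect(w,"shoulder",c,.0665,.08,.05); rect(w,"cap",c,.13,.15,.05)
m=(abs(w[...,0]-.54)<.07)&(abs(w[...,1]-.06)<.05)&(w[...,2]>.055)&(w[...,2]<.0655)
p=w[m]; A=np.c_[p[:,:2]-[.54,.06],np.ones(len(p))]; print("plane",np.linalg.lstsq(A,p[:,2],rcond=None)[0].round(4))
E
```

```text
26.55 [0.54245159 0.05950104 0.25380447]
heater 5924 c 538.9 59.2 size [148.4 120.2] ang 2.0 zmed 0.0397
block 2446 c 540.4 60.3 size [100.4  66.1] ang 2.0 zmed 0.0617
shoulder 694 c 540.1 60.2 size [43.9 44.2] ang 3.1 zmed 0.0698
cap 636 c 539.3 60.1 size [23.4 24.3] ang 3.8 zmed 0.1395
plane [0.0013 0.0002 0.0615]
```

View pics/w8.png

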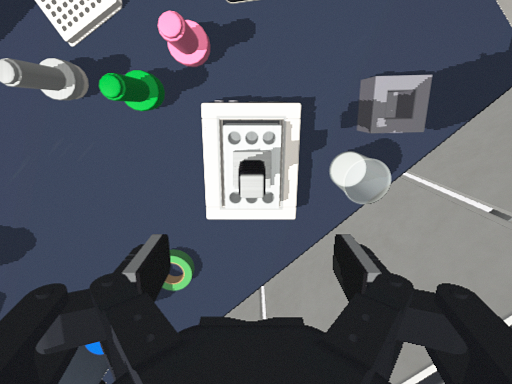

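The picture shows the block lying flat in the well at (250,165), its top at 61.7 mm. The handle is home, with its shoulder 8 mm above the block top and its cap at 139.5 mm. The tamper is standing at (45,78). I'm handing the job in.

```bash
python3 -c "
from bench import *
print(job_done())"
```

```text
the job is handed in; nothing more can be done
None
```

The handle is fully home in the block, the tamper is back standing on the bench, and the block lies flat in the heater well; the job was handed in at about 27 s.

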